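Lay out the parts of a small flow-chemistry line

ROBOT

A 6-joint arm with a two-finger parallel gripper is mounted at the origin on the work surface. World frame = base frame: x ahead of the robot, y to its left, z up, the work surface at z = 0. Lengths are in m, angles in rad, forces in N, time in s.
With the tool pointing down it reaches from about 0.375 to 0.975 m from the base axis. Payload 3.8 kg.
Tool frame: the origin (TCP) lies between the finger pads; the fingertips stand 11 mm ahead of it and the grasp point (between the pads) lies 8 mm behind it (manip.tips_ahead is the distance from the TCP to the fingertips, in m); z points along the fingers, y is the direction in which the jaws open and shut (so a half turn about z gives the same grasp; the last joint's range is limited). The gripper opens to 88 mm and grips with 3 to 60 N. Pads are 18 mm wide; open, the fingers measure 123 mm over their backs; the gripper's body (75 mm by 187 mm) begins 45 mm behind the grasp point.
Start: joints at [1.275, 0.264, 1.604, -0, 1.274, -0.037], TCP at [0.173, 0.653, 0.25] pointing down, gripper open.
Joint ranges: [-2.63, 2.63], [-0.94, 2.18], [0.31, 2.57], [-1.31, 4.45], [0, 2.66], [-2.55, 2.55]. Speed limits (rad/s): [2.57, 2.57, 3.14, 3.14, 3.14, 3.14].

INTERFACE

Orientations are given as a unit quaternion [x, y, z, w].
In Python, from workcell import manip gives the robot as it stands. The module is installed in compiled form; this text tells all that it offers.
- The arm moves only by the shell command python3 -m inch 'ROWS'. ROWS is JSON, a list of rows, each a list of 7 numbers: the finger opening in mm, from 0 to 88.1, then the shift along the tool's x, y, z in mm, then the turn, a rotation vector about the tool's x, y, z in rad. A call has 1 to 20 rows; each row shifts and turns the commanded pose from where the row before left it, along the tool's axes as they then stand; what a row does not reach is not made up. A row lasts 1/8 s, in which the tool goes at most 62.5 mm and 10.7 degrees, less where a joint would pass 70% of its speed; a pose out of reach is approached as far as the arm can. A call is refused whole if a number of a shift passes 62.5 or a number of a turn 0.188, either way. A call with a gripper value outside its range is refused whole. The fingers move at their own pace and stop on an object; the grip force is fixed at half the most. Time passes only in rows, so rows that do not move let the fingers close. It gives the time, the measured TCP pose, the force and the opening at its end, in the units of the state.
- manip.get_state(): the state, without advancing time (a new reading comes with each control period).
- manip.read_camera(name): name is "side" or "top"; returns a dict with "color" (400x640x3 uint8, red, green, blue), "depth" (400x640 float32, m along the optical axis (not along the pixel's ray), 0 where there is no reading), "camera_matrix" (3x3 intrinsics, pixels), "dist" ([k1, k2, p1, p2, k3] as OpenCV has them; the pictures are not rectified), "xyz" and "attitude" of the camera in the world. Camera axes: x right, y up, looking along -z (the intrinsics and any distortion apply to the point x, -y, -z); pixel columns grow to the right and rows downward; lengths in m; the calibration is good to about 2 mm. A picture is of the moment at which its call begins.
- manip.hand_in(): hands the job in, once; it reports no verdict.
The state is a dict: "time_s": time; "joint_pos": joint angles; "joint_velocities": joint speeds; "joint_efforts": joint torques, N m; "eef_pos": TCP position; "eef_rot": TCP orientation; "wrist_force": force on the tool from outside, world axes, zero at the start; "wrist_torque": the same for the moment, N m; "opening": opening from 0.0 (shut) to 1.0 (fully open).
Only numpy, scipy, OpenCV 4.12 (cv2) and the standard library are available. Lean on these libraries where they do the work, as an engineer would, in place of code of your own. Each camera call takes 0.05 s, during which the arm holds its last target. There are 200 camera calls.

TASK

Lay out the flow line: stand the taller of the two blue-capped glass bottles on the middle of the stirrer plate, stand the amber pot on the bench halfway between the stirrer and the tube rack and in line with their middles, and lay the black mixer block flat on the middle of the pot's lid. Stand the shorter blue-capped bottle on the bench in front of the tube rack, on the robot's side, centred on the rack's long side with the bottle's middle 90 mm from the rack's middle. Leave the measuring cylinder standing where it is, and finish with everything released and at rest.

Things in the scene. Friction and masses are not known exactly. Their poses are not given: they have to be found in the camera images.
- tall_bottle: The taller of two clear glass bottles with ribbed blue screw caps: 95 mm high, round body 50 mm in diameter up to 63 mm height, then a shoulder, then a cap 36 mm in diameter over the top 18 mm. Loose, about 160 g, starts standing on the bench. Origin at the centre of its underside, z up.
- short_bottle: The shorter clear glass bottle with the same ribbed blue cap: 60 mm high, round body 50 mm in diameter up to 28 mm height, then a shoulder up to 38 mm, then a cap 36 mm in diameter from 42 to 60 mm height. Loose, about 110 g, starts standing on the bench. Origin at the centre of its underside, z up.
- pot: Round amber pot 50 mm high with a flat lid: body 58 mm in diameter up to 36 mm height, lid 62 mm in diameter over the top 14 mm, the lid does not come off. Loose, about 130 g, starts standing on the bench. Origin at the centre of its underside, z up.
- mixer: Black rectangular mixer block, 54 mm long (its x) by 36 mm wide (its y) by 30 mm high, with a small steel port 4 mm long at each end and small steel screw heads on top. Loose, about 120 g, starts flat on the bench at any yaw. Origin at the centre of its underside, z up.
- stirrer: Low white square magnetic stirrer, 120 x 120 mm, with a flat round white plate 104 mm in diameter on top; the plate's upper face is 35 mm above the bench. Fixed, but elsewhere at every start. Origin at the centre of its underside on the bench, z up.
- rack: Blue test-tube rack, 100 mm long (its y), 50 mm deep (its x), top 60 mm above the bench, tubes up to 78 mm. Fixed, but elsewhere at every start: left or right of the stirrer, always 360 mm from it centre to centre, the stirrer lying on the rack's long axis (its y). Its front, the long side facing the robot, looks along its -x. Origin at the centre of its underside, z up.
- cylinder: Slim glass measuring cylinder 85 mm high, tube 21 mm in diameter, on a blue round foot 38 mm in diameter and 6 mm high. Loose; not to be moved (20 mm is the most that is forgiven). Origin at the centre of its underside, z up.
Mind the look-alikes: they are no part of the job. Of the things shaped like the rack, the blue one is meant.

How it is judged:
At the end, for the whole second after the job is handed in: Upright and at rest: tall bottle within 15 mm of the plate middle; pot on the bench within 15 mm of halfway; block flat on the lid within 12 mm of its middle; short bottle 90 mm in front of the rack, within 15 mm each way; cylinder within 20 mm of its start; all released (horizontal distance between tall_bottle and stirrer below 0.015 m and z of tall_bottle in the frame of stirrer between 0.031 and 0.04 m and angle between each of tall_bottle, pot, mixer, short_bottle, cylinder's own z axis and vertical below 0.1 rad and x of pot in the frame of rack between -0.015 and 0.015 m and horizontal distance between pot and rack between 0.165 and 0.195 m and horizontal distance between pot and stirrer between 0.165 and 0.195 m and height (world z) of each of pot, short_bottle below 0.005 m and horizontal distance between mixer and pot below 0.012 m and z of mixer in the frame of pot between 0.046 and 0.055 m and x of short_bottle in the frame of rack between -0.105 and -0.075 m and y of short_bottle in the frame of rack between -0.015 and 0.015 m and linear speed of each of tall_bottle, short_bottle, pot, mixer below 0.02 m/s and distance of cylinder from where it was at the start of the episode below 0.02 m); the robot touches nothing.
It fails at once if the measuring cylinder is knocked over or shifted by more than 20 mm (angle between cylinder's own z axis and vertical above 0.4 rad or distance of cylinder from where it was at the start of the episode above 0.02 m).
It also fails if it takes over 109 s, if anything falls off the work surface, if the arm or the gripper's body presses on something with over 40 N, if the wrist force passes 120 N, or if a joint passes its speed limit or range.

## Working session

There is one attempt and no reset: what is moved stays moved. The work goes in short steps, Python scripts to look and compute and a shell command to move; the robot and the scene stay as the last step left them, time stands still between calls to the robot, and variables do not carry over. Pictures are saved under pics/ and viewed, about 12 in all and at most 16, crops included, and the job is handed in when it is done.

```bash
mkdir -p pics && cat > h.py <<'E'
import numpy as np, cv2
from scipy.spatial.transform import Rotation as R
from workcell import manip
def shot(n,fn):
    c=manip.read_camera(n); np.savez(''+fn+'.npz',**{k:np.array(v) for k,v in c.items()})
    cv2.imwrite('pics/'+fn+'.png',c['color'][:,:,::-1]); return c
def rot(c):
    a=np.array(c['attitude'],float)
    return R.from_quat(a).as_matrix() if a.size==4 else (a if a.size==9 else R.from_rotvec(a).as_matrix())
def ray(c,u,v):
    p=cv2.undistortPoints(np.array([[[u,v]]],float),np.array(c['camera_matrix'],float),np.array(c['dist'],float))[0,0]
    return np.array(c['xyz']),rot(c)@np.array([p[0],-p[1],-1.])
def atz(c,u,v,z):
    o,d=ray(c,u,v); return (o+d*(z-o[2])/d[2])
def cloud(c):
    h,w=c['depth'].shape; g=np.stack(np.meshgrid(np.arange(w),np.arange(h)),-1).reshape(-1,1,2).astype(float)
    p=cv2.undistortPoints(g,np.array(c['camera_matrix'],float),np.array(c['dist'],float))[:,0]
    q=np.c_[p[:,0],-p[:,1],-np.ones(len(p))]*c['depth'].reshape(-1,1)
    return (q@rot(c).T+np.array(c['xyz'])).reshape(h,w,3)
E
python3 - <<'E'
from h import *
for n in('top','side'):
    c=shot(n,n+'0'); print(n,c['xyz'],c['attitude'],c['camera_matrix'],c['dist'])
s=manip.get_state(); print(s)
print(R.from_quat(s['eef_rot']).as_matrix().round(3))
E
```

```text
top [ 3.11133742e-01 -2.61181157e-04  1.28345972e+00] [-0.04492259  0.03363485  0.70836469 -0.70361219] [[486.03853956   0.         325.45644547]
 [  0.         486.03853956 203.78912514]
 [  0.           0.           1.        ]] [0.03340147 0.         0.         0.         0.        ]
side [-0.06314104 -0.50256503  0.73535732] [ 0.36235412 -0.15925764 -0.34910155  0.84939073] [[363.81002503   0.         316.40994598]
 [  0.         363.81002503 201.87524081]
 [  0.           0.           1.        ]] [-0.06984773  0.          0.          0.          0.        ]
{'time_s': 0.1, 'joint_pos': array([ 1.27510323e+00,  2.64675196e-01,  1.60525930e+00,  3.27437730e-06,
        1.27368878e+00, -3.69164765e-02]), 'joint_velocities': array([ 0.00023048, -0.00163556, -0.00074107,  0.00065914,  0.00253034,
       -0.00102822]), 'joint_efforts': array([ 1.09689579e-03, -5.03620076e+01, -3.58068609e+01,  7.29489746e-02,
        2.34263611e-02, -5.13179396e-05]), 'eef_pos': array([0.17255941, 0.65192011, 0.24850244]), 'eef_rot': array([ 1.29028001e-01,  9.91640431e-01, -1.00104185e-03, -1.69616865e-04]), 'wrist_force': array([-0.26440549, -0.12013417, -1.03779508]), 'wrist_torque': array([ 0.01957119,  0.02305524, -0.03933972]), 'opening': 1.0001403953365111}
[[-0.967  0.256 -0.001]
 [ 0.256  0.967 -0.002]
 [ 0.    -0.002 -1.   ]]
```

View pics/top0.png

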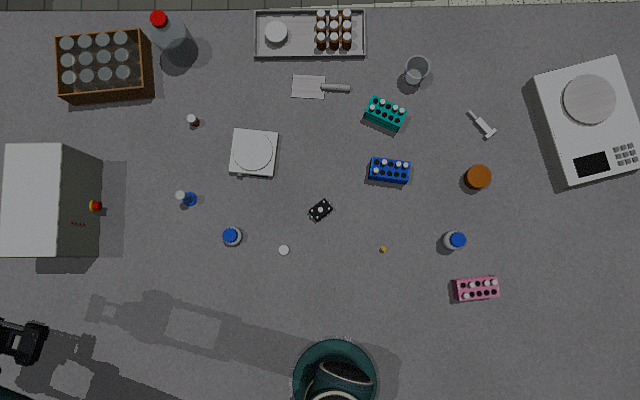

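View pics/side0.png

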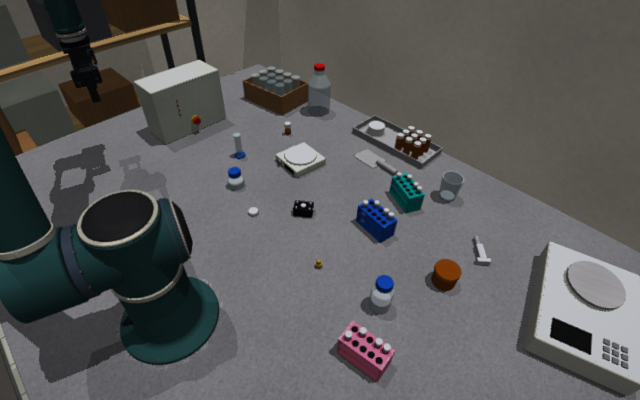

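The top view shows the stirrer at (254,152), blue rack (389,171), mixer (320,210), short bottle (232,236), tall bottle (455,240), pot (478,177) and cylinder (188,199). The teal and pink racks are look-alikes. I'll enlarge it to read pixels.

```bash
python3 - <<'E'
from h import *
c=np.load('top0.npz'); im=c['color'][:,:,::-1]
def crop(u0,v0,w,h,k): return cv2.resize(im[v0:v0+h,u0:u0+w],None,fx=k,fy=k,interpolation=cv2.INTER_CUBIC)
a=np.vstack([crop(220,118,200,75,4),crop(220,193,200,70,4)])
cv2.imwrite('pics/cropA.png',a)   # 800x580
b=crop(430,155,100,100,5); cv2.imwrite('pics/cropB.png',b)
# depth-cloud clusters at heights
P=cloud(c)
for n,(u0,v0,u1,v1),z0,z1 in [('short cap',(218,222,250,252),.052,.07),('tall cap',(440,225,475,256),.085,.105),('pot lid',(460,160,497,195),.044,.058),('mixer',(305,196,336,225),.024,.036),('plate',(225,125,282,182),.032,.045),('rack',(365,152,415,190),.052,.068),('cyl',(170,185,205,212),.075,.095)]:
    q=P[v0:v1,u0:u1].reshape(-1,3); q=q[(q[:,2]>z0)&(q[:,2]<z1)]
    if len(q)<4: print(n,len(q));continue
    (cx,r,ang)=cv2.minAreaRect(q[:,:2].astype(np.float32)); print(n,len(q),np.round(cx,4),np.round(r,4),round(ang,1),q[:,2].mean().round(4))
E
```

```text
short cap 171 [0.3719 0.2615] [0.0359 0.0354] 48.0 0.06
tall cap 185 [ 0.3569 -0.301 ] [0.0354 0.0357] 68.0 0.0948
pot lid 482 [ 0.5186 -0.3723] [0.0627 0.0602] 63.8 0.0501
mixer 283 [0.4382 0.0327] [0.0361 0.0554] 37.5 0.0299
plate 1110 [0.59   0.2069] [0.111  0.1108] 83.6 0.0355
rack 672 [ 0.5377 -0.1452] [0.1    0.0514] 81.2 0.0604
cyl 89 [0.4708 0.3813] [0.023  0.0263] 0.2 0.0849
```

View pics/cropA.png

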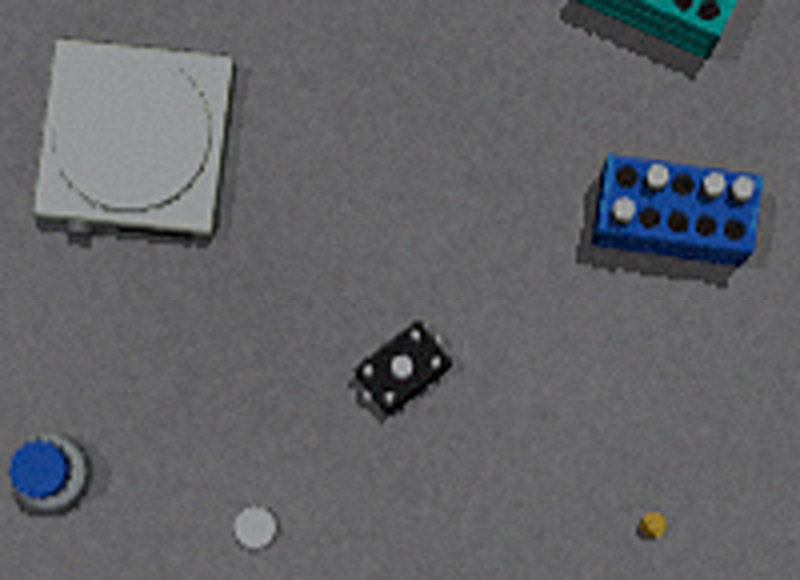

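View pics/cropB.png

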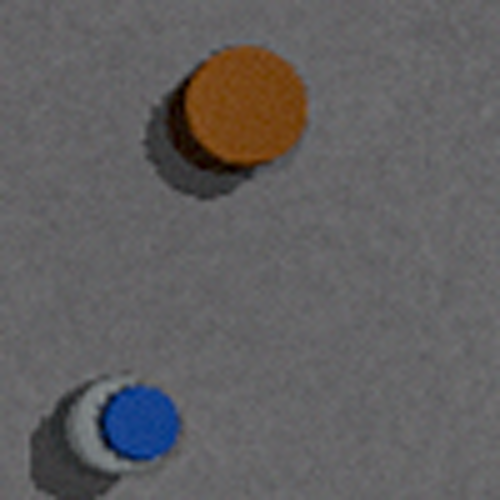

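```bash
cat >> h.py <<'E'
def delta(x,y,z,yaw=None):
    s=manip.get_state(); M=R.from_quat(s['eef_rot']).as_matrix()
    d=M.T@(np.array([x,y,z])-s['eef_pos'])*1000; cy=np.degrees(np.arctan2(M[1,1],M[0,1]))
    print('tool mm',d.round(1),'jaw yaw',cy.round(2),'pos',s['eef_pos'].round(4),'t',round(s['time_s'],2),'j',np.round(s['joint_pos'],2),'F',np.round(s['wrist_force'],1))
    if yaw is not None:
        t=(yaw-cy+90)%180-90; print('turn rotz',round(-np.radians(t),3))
E
python3 - <<'E'
from h import *
c=np.load('top0.npz'); P=cloud(c)
q=P[120:185,222:284].reshape(-1,3)
h=np.histogram(q[:,2],bins=np.arange(.0,.045,.003));print(h[0])
for lo,hi in((.024,.033),(.033,.04),(.015,.04)):
    k=q[(q[:,2]>lo)&(q[:,2]<hi)]
    if len(k)>5: print(lo,len(k),cv2.minAreaRect(k[:,:2].astype(np.float32)),k.mean(0))
x=np.array([atz(c,220+u/4,118+v/4,.03)[:2] for u,v in((57,40),(232,57),(213,235),(37,213))]);print('corners',x.mean(0),x.tolist())
c2=np.load('side0.npz');P2=cloud(c2).reshape(-1,3)
for (n,x0,x1,y0,y1,z0,z1) in (('plate',.5,.68,.12,.3,.032,.04),('rack',.46,.62,-.22,-.07,.055,.065),('short',.33,.41,.22,.3,.055,.065),('tall',.31,.4,-.35,-.25,.09,.1),('pot',.47,.57,-.42,-.32,.046,.055),('mixer',.39,.48,-.01,.08,.026,.034)):
    k=P2[(P2[:,0]>x0)&(P2[:,0]<x1)&(P2[:,1]>y0)&(P2[:,1]<y1)&(P2[:,2]>z0)&(P2[:,2]<z1)]
    if len(k)>4: print('side',n,len(k),[np.round(a,4) for a in cv2.minAreaRect(k[:,:2].astype(np.float32))])
delta(.3719,.2615,.1)
E
```

```text
[739 233  18  13   9  20  28  89 253 356 369 529 384  57]
0.024 978 ((0.5888493657112122, 0.21005816757678986), (0.11987680196762085, 0.12681891024112701), 83.44535064697266) [0.58993929 0.20912451 0.02890408]
0.033 945 ((0.5904045701026917, 0.20611374080181122), (0.11070376634597778, 0.10371723026037216), 81.36898803710938) [0.59166051 0.20848966 0.0358126 ]
0.015 2060 ((0.5887992978096008, 0.21044495701789856), (0.12091293931007385, 0.12875257432460785), 83.64873504638672) [0.5891252  0.20850861 0.03156231]
corners [0.58970779 0.20733987] [[0.654602537950776, 0.25939011179260696], [0.6421164334684526, 0.14356916485524346], [0.5233022356018496, 0.15548377699211205], [0.5388099665446644, 0.27091642708989755]]
side plate 505 [array([0.5941, 0.2083]), array([0.1059, 0.1081]), np.float64(0.192)]
side rack 468 [array([ 0.5388, -0.1468]), array([0.1012, 0.0533]), np.float64(81.3721)]
side short 80 [array([0.3714, 0.2607]), array([0.0359, 0.0329]), np.float64(28.4952)]
side tall 200 [array([ 0.3549, -0.3037]), array([0.0343, 0.0331]), np.float64(75.2093)]
side pot 444 [array([ 0.519 , -0.3739]), array([0.0593, 0.06  ]), np.float64(62.9424)]
side mixer 184 [array([0.4389, 0.0322]), array([0.038 , 0.0532]), np.float64(37.8852)]
tool mm [-292.6 -326.1  149.1] jaw yaw 75.17 pos [0.1726 0.6519 0.2485] t 0.1 j [ 1.28  0.26  1.61  0.    1.27 -0.04] F [-0.3 -0.1 -1. ]
```

```bash
python3 -m inch '[[88,-36.6,-40.8,10,0,0,0],[88,-36.6,-40.8,10,0,0,0],[88,-36.6,-40.8,10,0,0,0],[88,-36.6,-40.8,10,0,0,0],[88,-36.6,-40.8,10,0,0,0],[88,-36.6,-40.8,10,0,0,0],[88,-36.6,-40.8,10,0,0,0],[88,-36.6,-40.8,10,0,0,0],[88,0,0,0,0,0,0],[88,0,0,0,0,0,0]]' && python3 -c "
from h import *
delta(.3717,.261,.016)"
```

```text
time_s: 1.35
eef_pos: [0.3722, 0.2622, 0.1696]
eef_rot: [0.13, 0.992, 0.0, -0.0]
wrist_force: [-0.3, 0.1, -0.7]
opening: 1.0
tool mm [ 1.000e-01 -1.300e+00  1.536e+02] jaw yaw 75.1 pos [0.3722 0.2622 0.1696] t 1.35 j [ 0.56 -0.09  2.14  0.    1.09 -0.75] F [-0.3  0.1 -0.7]
```

Accurate. Descend, grip and lift.

```bash
python3 -m inch '[[88,0,-1.3,40,0,0,0],[88,0,0,40,0,0,0],[88,0,0,30,0,0,0],[88,0,0,25,0,0,0],[88,0,0,18,0,0,0],[88,0,0,0,0,0,0],[30,0,0,0,0,0,0],[30,0,0,0,0,0,0],[30,0,0,0,0,0,0],[30,0,0,0,0,0,0],[30,0,0,0,0,0,0],[30,0,0,0,0,0,0],[30,0,0,-20,0,0,0],[30,0,0,-30,0,0,0],[30,0,0,-35,0,0,0],[30,0,0,-35,0,0,0],[30,0,0,0,0,0,0],[30,0,0,0,0,0,0]]' && python3 -c "
from h import *
delta(.449,-.133,.136)"
```

```text
time_s: 3.6
eef_pos: [0.3712, 0.2602, 0.1355]
eef_rot: [0.129, 0.992, -0.001, -0.001]
wrist_force: [0.2, -0.0, -1.7]
opening: 0.553
tool mm [-1.759e+02 -3.602e+02 -2.000e-01] jaw yaw 75.17 pos [0.3712 0.2602 0.1355] t 3.6 j [ 0.56 -0.05  2.18 -0.    1.02 -0.76] F [ 0.2 -0.  -1.7]
```

```bash
python3 -m inch '[[30,-8,-16,0,0,0,0],[30,-17.6,-36,0,0,0,0],[30,-17.6,-36,0,0,0,0],[30,-17.6,-36,0,0,0,0],[30,-17.6,-36,0,0,0,0],[30,-17.6,-36,0,0,0,0],[30,-17.6,-36,0,0,0,0],[30,-17.6,-36,0,0,0,0],[30,-17.6,-36,0,0,0,0],[30,-17.6,-36,0,0,0,0],[30,-9.5,-20.2,0,0,0,0],[30,0,0,0,0,0,0],[30,0,0,0,0,0,0]]' && python3 -c "
from h import *
delta(.449,-.133,.0165)"
```

```text
time_s: 5.22
eef_pos: [0.4485, -0.1315, 0.1351]
eef_rot: [0.129, 0.992, 0.001, -0.002]
wrist_force: [-0.5, 0.3, -1.2]
opening: 0.552
tool mm [ -1.2  -1.4 118.6] jaw yaw 75.16 pos [ 0.4485 -0.1315  0.1351] t 5.22 j [-0.34 -0.03  2.15  0.    1.02 -1.65] F [-0.5  0.3 -1.2]
```

```bash
python3 -m inch '[[30,-1,-1.4,30,0,0,0],[30,0,0,35,0,0,0],[30,0,0,30,0,0,0],[30,0,0,15,0,0,0],[30,0,0,8.5,0,0,0],[30,0,0,0,0,0,0],[30,0,0,0,0,0,0],[88,0,0,0,0,0,0],[88,0,0,0,0,0,0],[88,0,0,0,0,0,0],[88,0,0,0,0,0,0],[88,0,0,-20,0,0,0],[88,0,0,-40,0,0,0],[88,0,0,-50,0,0,0],[88,0,0,-50,0,0,0],[88,0,0,0,0,0,0]]' && python3 -c "
from h import *
delta(.356,-.302,.17)"
```

```text
time_s: 7.22
eef_pos: [0.4537, -0.1352, 0.1832]
eef_rot: [0.129, 0.992, -0.001, 0.005]
wrist_force: [0.1, 0.5, -0.6]
opening: 0.997
tool mm [  51.9 -186.2   12.8] jaw yaw 75.17 pos [ 0.4537 -0.1352  0.1832] t 7.22 j [-0.34 -0.08  2.1  -0.    1.11 -1.65] F [ 0.1  0.5 -0.6]
```

```bash
python3 -m inch '[[88,5,-20,0,0,0,0],[88,11,-40,0,0,0,0],[88,11,-45,0,0,0,0],[88,11,-45,0,0,0,0],[88,9,-32,0,0,0,0],[88,0,0,0,0,0,0],[88,0,0,0,0,0,0],[88,0,0,0,0,0,0]]' && python3 -c "
from h import *
delta(.356,-.302,.049)
c=shot('top','top1'); P=cloud(c).reshape(-1,3)
k=P[(abs(P[:,0]-.449)<.045)&(abs(P[:,1]+.133)<.045)&(P[:,2]>.054)&(P[:,2]<.066)]
print(len(k),cv2.minAreaRect(k[:,:2].astype(np.float32)))"
```

```text
time_s: 8.22
eef_pos: [0.3587, -0.2969, 0.1777]
eef_rot: [0.128, 0.992, 0.0, -0.0]
wrist_force: [0.6, 0.2, -0.2]
opening: 0.999
tool mm [  1.2  -5.7 128.7] jaw yaw 75.24 pos [ 0.3587 -0.2969  0.1777] t 8.22 j [-0.75 -0.08  2.11  0.    1.11 -2.06] F [ 0.6  0.2 -0.2]
165 ((0.450380802154541, -0.1330961436033249), (0.03482685983181, 0.035129036754369736), 65.7170639038086)
```

```bash
python3 -m inch '[[88,1.2,-5.7,20,0,0,0],[88,0,0,35,0,0,0],[88,0,0,35,0,0,0],[88,0,0,25,0,0,0],[88,0,0,13.7,0,0,0],[88,0,0,0,0,0,0],[30,0,0,0,0,0,0],[30,0,0,0,0,0,0],[30,0,0,0,0,0,0],[30,0,0,0,0,0,0],[30,0,0,0,0,0,0],[30,0,0,0,0,0,0],[30,0,0,-20,0,0,0],[30,0,0,-30,0,0,0],[30,0,0,-40,0,0,0],[30,0,0,-40,0,0,0],[30,0,0,0,0,0,0],[30,0,0,0,0,0,0]]' && python3 -c "
from h import *
delta(.590,.208,.179)"
```

```text
time_s: 10.52
eef_pos: [0.355, -0.3024, 0.1779]
eef_rot: [0.129, 0.992, 0.001, -0.001]
wrist_force: [-0.4, 0.2, -2.6]
opening: 0.559
tool mm [-96.6 553.6  -0.7] jaw yaw 75.17 pos [ 0.355  -0.3024  0.1779] t 10.53 j [-0.76 -0.08  2.11 -0.    1.11 -2.07] F [-0.4  0.2 -2.6]
```

```bash
python3 -m inch '[[30,-3,18,0,0,0,0],[30,-6.3,37,0,0,0,0],[30,-6.3,37,0,0,0,0],[30,-6.3,37,0,0,0,0],[30,-6.3,37,0,0,0,0],[30,-6.3,37,0,0,0,0],[30,-6.3,37,0,0,0,0],[30,-6.3,37,0,0,0,0],[30,-6.3,37,0,0,0,0],[30,-6.3,37,0,0,0,0],[30,-6.3,37,0,0,0,0],[30,-6.3,37,0,0,0,0],[30,-6.3,37,0,0,0,0],[30,-6.3,37,0,0,0,0],[30,-6.3,37,0,0,0,0],[30,-5.4,17.6,0,0,0,0],[30,0,0,0,0,0,0],[30,0,0,0,0,0,0]]' && python3 -c "
from h import *
delta(.590,.208,.085)"
```

```text
time_s: 12.78
eef_pos: [0.5899, 0.2064, 0.1787]
eef_rot: [0.129, 0.992, -0.001, -0.001]
wrist_force: [0.6, -0.4, -1.3]
opening: 0.555
tool mm [ 0.2  1.7 93.7] jaw yaw 75.16 pos [0.5899 0.2064 0.1787] t 12.78 j [ 0.3   0.22  1.79 -0.    1.13 -1.01] F [ 0.6 -0.4 -1.3]
```

```bash
python3 -m inch '[[30,0,1.7,25,0,0,0],[30,0,0,30,0,0,0],[30,0,0,20,0,0,0],[30,0,0,12,0,0,0],[30,0,0,6,0,0,0],[30,0,0,0,0,0,0],[30,0,0,0,0,0,0]]' && python3 -c "
from h import *
delta(.590,.208,.084)"
```

```text
time_s: 13.65
eef_pos: [0.592, 0.2092, 0.0875]
eef_rot: [0.129, 0.992, 0.0, 0.001]
wrist_force: [0.8, 0.6, -2.2]
opening: 0.554
tool mm [ 1.7 -1.7  3.5] jaw yaw 75.18 pos [0.592  0.2092 0.0875] t 13.65 j [ 0.3   0.32  1.85 -0.    0.97 -1.01] F [ 0.8  0.6 -2.2]
```

```bash
python3 -m inch '[[30,0,0,1,0,0,0],[30,0,0,1,0,0,0],[30,0,0,0.5,0,0,0],[30,0,0,0,0,0,0],[30,0,0,0,0,0,0],[30,0,0,0,0,0,0]]' && python3 -c "
from h import *
delta(.590,.208,.084)"
```

```text
time_s: 14.4
eef_pos: [0.5916, 0.2091, 0.0849]
eef_rot: [0.129, 0.992, 0.0, 0.0]
wrist_force: [-1.8, -1.0, 6.2]
opening: 0.556
tool mm [ 1.3 -1.5  0.9] jaw yaw 75.17 pos [0.5916 0.2091 0.0849] t 14.4 j [ 0.3   0.32  1.85  0.    0.96 -1.01] F [-1.8 -1.   6.2]
```

```bash
python3 -m inch '[[88,0,0,0,0,0,0],[88,0,0,0,0,0,0],[88,0,0,0,0,0,0],[88,0,0,0,0,0,0],[88,0,0,-20,0,0,0],[88,0,0,-40,0,0,0],[88,0,0,-40,0,0,0],[88,0,0,-20,0,0,0],[88,0,0,0,0,0,0]]' && python3 -c "
from h import *
delta(.519,-.373,.18)"
```

```text
time_s: 15.52
eef_pos: [0.5926, 0.2094, 0.2067]
eef_rot: [0.129, 0.992, 0.001, 0.002]
wrist_force: [-1.2, -0.6, -0.6]
opening: 0.999
tool mm [ -77.8 -581.9   25.6] jaw yaw 75.17 pos [0.5926 0.2094 0.2067] t 15.53 j [ 0.3   0.2   1.76 -0.    1.17 -1.01] F [-1.2 -0.6 -0.6]
```

```bash
python3 -m inch '[[88,-3,-22,0,0,0,0],[88,-5.6,-42,0,0,0,0],[88,-5.6,-42,2,0,0,0],[88,-5.6,-42,2,0,0,0],[88,-5.6,-42,2,0,0,0],[88,-5.6,-42,2,0,0,0],[88,-5.6,-42,2,0,0,0],[88,-5.6,-42,2,0,0,0],[88,-5.6,-42,2,0,0,0],[88,-5.6,-42,2,0,0,0],[88,-5.6,-42,2,0,0,0],[88,-5.6,-42,2,0,0,0],[88,-5.6,-42,2,0,0,0],[88,-5.6,-42,2,0,0,0],[88,-2,-14,0,0,0,0],[88,0,0,0,0,0,0],[88,0,0,0,0,0,0]]' && python3 -c "
from h import *
delta(.519,-.373,.035)
c=shot('top','top2'); P=cloud(c).reshape(-1,3)
def blob(n,x,y,z,r=.04):
    k=P[(abs(P[:,0]-x)<r)&(abs(P[:,1]-y)<r)&(abs(P[:,2]-z)<.006)]
    print(n,len(k),cv2.minAreaRect(k[:,:2].astype(np.float32)))
blob('tall',.59,.208,.13)"
```

```text
time_s: 17.65
eef_pos: [0.5171, -0.3723, 0.1793]
eef_rot: [0.129, 0.992, 0.001, -0.001]
wrist_force: [0.6, 0.4, 0.3]
opening: 0.998
tool mm [ -2.2  -0.3 144.3] jaw yaw 75.2 pos [ 0.5171 -0.3723  0.1793] t 17.65 j [-0.66  0.25  1.76  0.    1.14 -1.98] F [0.6 0.4 0.3]
tall 180 ((0.5913693308830261, 0.20884984731674194), (0.03541309013962746, 0.035507310181856155), 63.95123291015625)
```

Tall bottle is on the plate. Now the pot.

```bash
python3 -m inch '[[88,-2,0,25,0,0,0],[88,0,0,40,0,0,0],[88,0,0,40,0,0,0],[88,0,0,25,0,0,0],[88,0,0,14,0,0,0],[88,0,0,0,0,0,0],[40,0,0,0,0,0,0],[40,0,0,0,0,0,0],[40,0,0,0,0,0,0],[40,0,0,0,0,0,0],[40,0,0,0,0,0,0],[40,0,0,-20,0,0,0],[40,0,0,-30,0,0,0],[40,0,0,-40,0,0,0],[40,0,0,-30,0,0,0],[40,0,0,0,0,0,0],[40,0,0,0,0,0,0]]' && python3 -c "
from h import *
delta(.564,.031,.155)"
```

```text
time_s: 19.82
eef_pos: [0.5187, -0.3736, 0.155]
eef_rot: [0.129, 0.992, 0.0, -0.001]
wrist_force: [0.6, 0.3, -1.7]
opening: 0.691
tool mm [5.980e+01 4.028e+02 3.000e-01] jaw yaw 75.17 pos [ 0.5187 -0.3736  0.155 ] t 19.82 j [-0.66  0.27  1.78 -0.    1.1  -1.98] F [ 0.6  0.3 -1.7]
```

```bash
python3 -m inch '[[40,3,20,0,0,0,0],[40,5.3,36.5,0,0,0,0],[40,5.3,36.5,0,0,0,0],[40,5.3,36.5,0,0,0,0],[40,5.3,36.5,0,0,0,0],[40,5.3,36.5,0,0,0,0],[40,5.3,36.5,0,0,0,0],[40,5.3,36.5,0,0,0,0],[40,5.3,36.5,0,0,0,0],[40,5.3,36.5,0,0,0,0],[40,5.3,36.5,0,0,0,0],[40,3.8,17.8,0,0,0,0],[40,0,0,0,0,0,0],[40,0,0,0,0,0,0],[40,0,0,0,0,0,0]]' && python3 -c "
from h import *
delta(.564,.031,.036)"
```

```text
time_s: 21.7
eef_pos: [0.5646, 0.0295, 0.1559]
eef_rot: [0.13, 0.992, -0.0, -0.0]
wrist_force: [-1.0, -0.4, -1.9]
opening: 0.69
tool mm [  1.    1.4 119.9] jaw yaw 75.09 pos [0.5646 0.0295 0.1559] t 21.7 j [ 0.01  0.14  1.94 -0.    1.07 -1.3 ] F [-1.  -0.4 -1.9]
```

```bash
python3 -m inch '[[40,0.8,1.4,25,0,0,0],[40,0,0,35,0,0,0],[40,0,0,30,0,0,0],[40,0,0,18,0,0,0],[40,0,0,9,0,0,0],[40,0,0,2,0,0,0],[40,0,0,0.5,0,0,0],[40,0,0,0,0,0,0],[40,0,0,0,0,0,0]]' && python3 -c "
from h import *
delta(.564,.031,.035)"
```

```text
time_s: 22.82
eef_pos: [0.565, 0.0323, 0.0372]
eef_rot: [0.129, 0.992, 0.0, 0.001]
wrist_force: [-0.3, 0.1, -0.8]
opening: 0.691
tool mm [ 0.6 -1.5  2.2] jaw yaw 75.18 pos [0.565  0.0323 0.0372] t 22.82 j [ 0.01  0.28  2.02  0.    0.84 -1.3 ] F [-0.3  0.1 -0.8]
```

```bash
python3 -m inch '[[40,0,0,1,0,0,0],[40,0,0,0.5,0,0,0],[40,0,0,0,0,0,0],[40,0,0,0,0,0,0],[88,0,0,0,0,0,0],[88,0,0,0,0,0,0],[88,0,0,0,0,0,0],[88,0,0,-20,0,0,0],[88,0,0,-35,0,0,0],[88,0,0,-35,0,0,0],[88,0,0,-20,0,0,0],[88,0,0,0,0,0,0],[88,0,0,0,0,0,0]]' && python3 -c "
from h import *
delta(.4385,.0325,.145,37.7)
c=shot('top','top3'); P=cloud(c).reshape(-1,3)
k=P[(abs(P[:,0]-.564)<.045)&(abs(P[:,1]-.031)<.045)&(abs(P[:,2]-.05)<.005)]
print(len(k),cv2.minAreaRect(k[:,:2].astype(np.float32)))"
```

```text
time_s: 24.45
eef_pos: [0.5636, 0.0321, 0.1439]
eef_rot: [0.129, 0.992, -0.0, -0.001]
wrist_force: [-0.2, -0.5, 0.2]
opening: 0.999
tool mm [121.  -31.6  -0.9] jaw yaw 75.17 pos [0.5636 0.0321 0.1439] t 24.45 j [ 0.01  0.15  1.95 -0.    1.05 -1.3 ] F [-0.2 -0.5  0.2]
turn rotz 0.654
221 ((0.5533356070518494, 0.03578523173928261), (0.061459556221961975, 0.030346957966685295), 75.68873596191406)
```

```bash
python3 -m inch '[[88,25,-6.6,0,0,0,0],[88,36,-9.4,0,0,0,0],[88,36,-9.4,0,0,0,0],[88,24,-6.2,0,0,0,0],[88,0,0,0,0,0,0.15],[88,0,0,0,0,0,0.15],[88,0,0,0,0,0,0.15],[88,0,0,0,0,0,0.15],[88,0,0,0,0,0,0.054],[88,0,0,0,0,0,0],[88,0,0,0,0,0,0]]' && python3 -c "
from h import *
delta(.4385,.0325,.015,37.7)
c=shot('top','top4'); P=cloud(c).reshape(-1,3)
k=P[(abs(P[:,0]-.564)<.045)&(abs(P[:,1]-.031)<.045)&(abs(P[:,2]-.05)<.005)]
print(len(k),cv2.minAreaRect(k[:,:2].astype(np.float32)))"
```

```text
time_s: 25.88
eef_pos: [0.4387, 0.0326, 0.1442]
eef_rot: [0.44, 0.898, -0.0, -0.001]
wrist_force: [-0.2, -0.3, -0.1]
opening: 1.0
tool mm [ -0.   -0.  129.2] jaw yaw 37.76 pos [0.4387 0.0326 0.1442] t 25.88 j [ 0.02 -0.09  2.2  -0.    1.04 -0.64] F [-0.2 -0.3 -0.1]
turn rotz 0.001
154 ((0.5809003710746765, 0.03239069879055023), (0.056851670145988464, 0.022382469847798347), 89.48407745361328)
```

```bash
python3 -m inch '[[88,0,0,25,0,0,0],[88,0,0,40,0,0,0],[88,0,0,35,0,0,0],[88,0,0,20,0,0,0],[88,0,0,8.5,0,0,0],[88,0,0,0,0,0,0],[20,0,0,0,0,0,0],[20,0,0,0,0,0,0],[20,0,0,0,0,0,0],[20,0,0,0,0,0,0],[20,0,0,0,0,0,0],[20,0,0,0,0,0,0],[20,0,0,0,0,0,0],[20,0,0,-20,0,0,0],[20,0,0,-30,0,0,0],[20,0,0,-40,0,0,0],[20,0,0,-30,0,0,0],[20,0,0,0,0,0,0],[20,0,0,0,0,0,0]]' && python3 -c "
from h import *
delta(.564,.032,.135)
c=shot('side','side5'); P=cloud(c).reshape(-1,3)
k=P[(abs(P[:,0]-.564)<.045)&(abs(P[:,1]-.031)<.045)&(abs(P[:,2]-.05)<.005)]
print(len(k),cv2.minAreaRect(k[:,:2].astype(np.float32)))
cv2.imwrite('pics/s5.png',cv2.resize(c['color'][80:280,200:460,::-1],None,fx=3,fy=3))"
```

```text
time_s: 28.3
eef_pos: [0.4383, 0.0325, 0.1352]
eef_rot: [0.441, 0.898, -0.0, -0.001]
wrist_force: [-0.4, 0.3, -1.2]
opening: 0.407
tool mm [-77.3  99.1  -0. ] jaw yaw 37.7 pos [0.4383 0.0325 0.1352] t 28.3 j [ 0.02 -0.08  2.2  -0.    1.02 -0.64] F [-0.4  0.3 -1.2]
254 ((0.5635572075843811, 0.03178931772708893), (0.06138145923614502, 0.05892113223671913), 41.91875457763672)
```

View pics/s5.png

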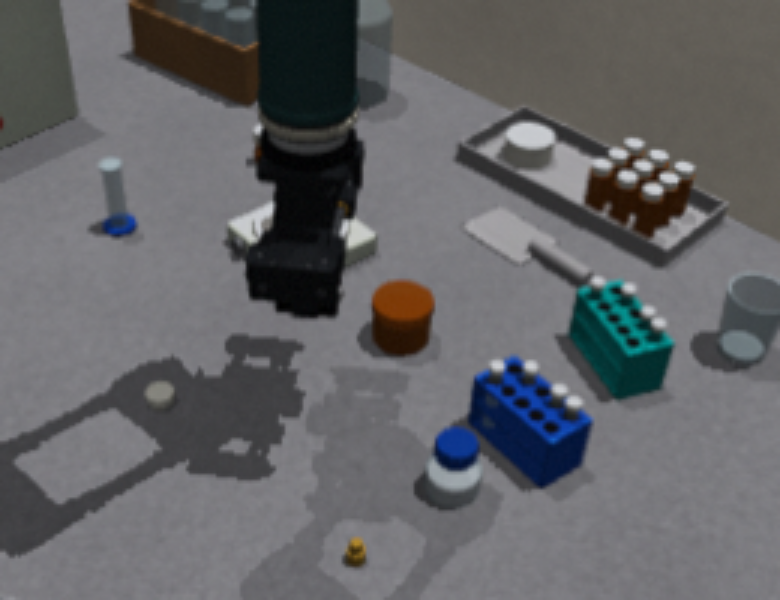

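The crop shows the pot (400,315) upright and the short bottle (455,465) in front of the blue rack. The opening reads 36 mm, so the block is held. Carry it over the lid.

```bash
python3 -m inch '[[20,-12,16,0,0,0,0],[20,-22,28,0,0,0,0],[20,-22,28,0,0,0,0],[20,-14,18,0,0,0,0],[20,-7.3,9.1,0,0,0,0],[20,0,0,0,0,0,0],[20,0,0,25,0,0,0],[20,0,0,25,0,0,0],[20,0,0,12,0,0,0],[20,0,0,4,0,0,0],[20,0,0,0,0,0,0],[20,0,0,0,0,0,0],[20,0,0,0,0,0,0]]' && python3 -c "
from h import *
delta(.564,.032,.065)"
```

```text
time_s: 29.98
eef_pos: [0.5656, 0.032, 0.0714]
eef_rot: [0.441, 0.898, 0.0, 0.001]
wrist_force: [0.3, -0.2, -0.9]
opening: 0.402
tool mm [ 1.  -1.3  6.4] jaw yaw 37.7 pos [0.5656 0.032  0.0714] t 29.98 j [ 0.01  0.24  2.   -0.    0.91 -0.65] F [ 0.3 -0.2 -0.9]
```

```bash
python3 -m inch '[[20,1,-1,2,0,0,0],[20,0,0,2,0,0,0],[20,0,0,1,0,0,0],[20,0,0,0,0,0,0],[20,0,0,0,0,0,0],[20,0,0,0,0,0,0]]' && python3 -c "
from h import *
delta(.564,.032,.065)"
```

```text
time_s: 30.72
eef_pos: [0.5635, 0.0322, 0.0666]
eef_rot: [0.441, 0.898, -0.0, -0.0]
wrist_force: [-4.0, 0.4, 7.2]
opening: 0.409
tool mm [-0.5  0.3  1.6] jaw yaw 37.7 pos [0.5635 0.0322 0.0666] t 30.73 j [ 0.01  0.24  2.   -0.    0.9  -0.65] F [-4.   0.4  7.2]
```

Contact at 7 N. Release, lift and back off.

```bash
python3 -m inch '[[50,0,0,0,0,0,0],[88,0,0,0,0,0,0],[88,0,0,0,0,0,0],[88,0,0,0,0,0,0],[88,0,0,-15,0,0,0],[88,0,0,-35,0,0,0],[88,0,0,-40,0,0,0],[88,0,0,-40,0,0,0],[88,0,0,-30,0,0,0],[88,25,-30,0,0,0,0],[88,30,-40,0,0,0,0],[88,30,-40,0,0,0,0],[88,20,-25,0,0,0,0],[88,0,0,0,0,0,0],[88,0,0,0,0,0,0],[88,0,0,0,0,0,0]]' && python3 - <<'E'
from h import *
delta(.564,.032,.065)
c=shot('top','topF'); d=shot('side','sideF')
T={'tall':(.591,.209,.13,.04),'short':(.449,-.133,.06,.04),'pot':(.564,.032,.05,.045),'mixer':(.564,.032,.08,.045),'cyl':(.471,.381,.085,.03)}
for cn,cc in(('top',c),('side',d)):
    P=cloud(cc).reshape(-1,3)
    for n,(x,y,z,r) in T.items():
        k=P[(abs(P[:,0]-x)<r)&(abs(P[:,1]-y)<r)&(abs(P[:,2]-z)<.006)]
        if len(k)>4: print(cn,n,len(k),[np.round(a,4) for a in cv2.minAreaRect(k[:,:2].astype(np.float32))],k[:,2].mean().round(4))
a=cv2.resize(c['color'][100:270,150:430,::-1],None,fx=2,fy=2); b=cv2.resize(d['color'][80:290,180:460,::-1],None,fx=1.0*2,fy=2*.55)
cv2.imwrite('pics/F.png',np.vstack([a,b]))
E
```

```text
time_s: 32.72
eef_pos: [0.3938, 0.0327, 0.2261]
eef_rot: [0.441, 0.898, 0.0, 0.0]
wrist_force: [0.9, 0.0, -0.0]
opening: 0.999
tool mm [-104.5  134.2  161.2] jaw yaw 37.7 pos [0.3938 0.0327 0.2261] t 32.73 j [ 0.02 -0.28  2.19 -0.    1.23 -0.64] F [ 0.9  0.  -0. ]
top tall 180 [array([0.5905, 0.209 ]), array([0.0361, 0.0357]), np.float64(33.3515)] 0.1297
top short 163 [array([ 0.4501, -0.1331]), array([0.0349, 0.0354]), np.float64(62.5386)] 0.0598
top pot 116 [array([0.5605, 0.0345]), array([0.0616, 0.0562]), np.float64(66.0629)] 0.0499
top mixer 301 [array([0.5621, 0.0335]), array([0.0363, 0.0549]), np.float64(37.5514)] 0.08
top cyl 86 [array([0.4714, 0.3811]), array([0.0254, 0.0237]), np.float64(74.6145)] 0.0853
side tall 34 [array([0.595 , 0.1981]), array([0.0338, 0.0154]), np.float64(35.7727)] 0.1291
side short 145 [array([ 0.4509, -0.1345]), array([0.0344, 0.0354]), np.float64(43.8226)] 0.06
side pot 103 [array([0.5557, 0.0236]), array([0.0369, 0.0593]), np.float64(44.9432)] 0.0504
side mixer 177 [array([0.5645, 0.0324]), array([0.0398, 0.0554]), np.float64(36.6732)] 0.0805
side cyl 32 [array([0.469 , 0.3781]), array([0.0232, 0.0195]), np.float64(55.1579)] 0.0846
```

View pics/F.png

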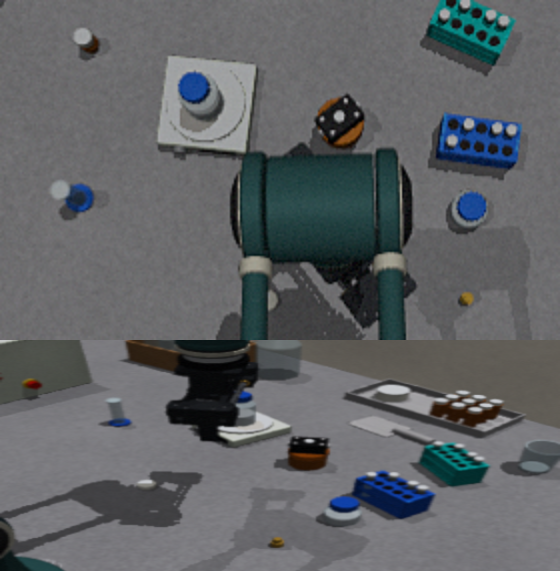

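The final view shows the tall bottle on the plate (197,95), the block on the pot (340,118), the short bottle (470,208) in front of the blue rack (478,140), the cylinder unmoved (75,195), and the gripper clear.

```bash
python3 -c "
from workcell import manip
print(manip.hand_in())"
```

```text
the job is handed in; nothing more can be done
None
```

The flow line is laid out and handed in at about 33 s of the 109 s allowed; no verdict was reported. Everything is released, and the gripper is open and raised clear.

These are the last checks, mainly from the top camera, against positions I measured from the images:

| Item | Result | Tolerance |
|---|---|---|
| Tall bottle | about 1 mm from the plate middle, cap top at 130 mm | 15 mm |
| Pot | about 2 mm from halfway, in line with the stirrer and rack | 15 mm |
| Mixer block | flat on the lid (top at 80 mm), about 2 mm from its middle | 12 mm |
| Short bottle | about 1 mm from the spot 90 mm in front of the rack | 15 mm each way |
| Cylinder | under 1 mm from its start | 20 mm |

**Disagreement:** in the last shots the side camera read the tall bottle about 12 mm off, the pot about 12 mm off and the cylinder about 4 mm off. In that view the bottle was partly hidden by the gripper and the pot's lid by the block. I therefore relied on the top camera for the bottle and cylinder. For the pot I used a side view taken before the block went on, since the block and the arm partly hid the lid in the last shots.

**Not checked:** I did not test separately that everything was at rest after the last release.

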